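# Make up two laundry kits from the shelf stock

### The job

Make up the two laundry kits on the counter: the stain kit is the scrubbing brush in the long compartment of the long, narrow tray with the slimmer of the two bottles in the short compartment beside it, and the wash kit is the carton of tablets and the smaller of the two cups in the squarer tray, one in each compartment. Everything stands upright (the brush on its bristles), flat on the tray floor and inside its own compartment. Leave the stout bottle and the larger cup where they stand.

Things in the scene. Friction and masses are not known exactly. Their poses are not given: they have to be found in the camera images.
- long_tray: Long narrow open wooden tray, fixed, 72 (x) x 186 (y) mm outside; floor 5 thick, walls 4 thick, wall tops 16 above the counter. A divider makes a long compartment 64 x 114 inside, centred at y = -32, and a short one 64 x 60, centred at y = +59 (x = 0). Origin: centre of underside; turned up to 0.2 rad from world axes. Trays lie nearest the robot, either one left; stock in an arc beyond.
- square_tray: Squarer open wooden tray, fixed, 100 (x) x 156 (y) mm outside; floor 5 thick, walls 4 thick, wall tops 16 above the counter. A middle divider makes two equal compartments 92 x 72 inside, centred at y = -38 and y = +38 (x = 0); either may take either thing. Origin: centre of underside; turned up to 0.2 rad from world axes.
- brush: Wooden scrubbing brush standing on its stiff pale bristles: 90 (x) x 40 (y) x 50 mm (z) overall, the wooden back (round ends) takes the upper 24 mm, the bristle block below is rigid and 72 x 34 mm. Origin: centre of the underside, z up. The x axis is its long way.
- slim_bottle: The slimmer of two white plastic bottles with grey caps: 36 mm in diameter, 85 mm tall with a narrower neck and cap at the top; the body is full width at 20 to 45 mm height. Origin: centre of the underside, z up. 
- stout_bottle: The stouter white plastic bottle, 56 mm in diameter, 85 mm tall; belongs to no kit and stays where it stands. Origin: centre of the underside, z up. 
- carton: White card carton of washing tablets with a brown band and a seam along the top, 66 (x) x 40 (y) x 60 mm (z), closed and rigid. Origin: centre of the underside, z up. 
- small_cup: The smaller of two open white plastic dosing cups, 48 mm in diameter at the rim, tapering to 38 mm at the foot, 55 mm tall, walls 3 mm. Origin: centre of the underside, z up. 
- large_cup: The larger open white dosing cup, 68 mm in diameter at the rim, 70 mm tall; belongs to no kit and stays where it stands. Origin: centre of the underside, z up. 
There are look-alikes about, which are no part of the job. Leave any black look-alike of the long_tray alone.

How it is judged:
At the end, for the whole second after the job is handed in: Brush and slim bottle in their compartments of the long tray, carton and small cup one in each compartment of the squarer tray: inside the walls, on the floor (to 4 mm), within 0.12 rad of upright, released, at rest. Stout bottle and larger cup within 20 mm of where they stood (x of brush in the frame of long_tray between -0.018 and 0.018 m and y of brush in the frame of long_tray between -0.056 and -0.008 m and z of brush in the frame of long_tray between 0.001 and 0.009 m and angle between each of brush, slim_bottle, carton, small_cup's own z axis and vertical below 0.12 rad and linear speed of each of brush, slim_bottle, carton, small_cup below 0.02 m/s and angular speed of each of brush, slim_bottle, carton, small_cup below 0.2 rad/s and x of slim_bottle in the frame of long_tray between -0.017 and 0.017 m and y of slim_bottle in the frame of long_tray between 0.044 and 0.074 m and z of slim_bottle in the frame of long_tray between 0.001 and 0.009 m and z of carton in the frame of square_tray between 0.001 and 0.009 m and z of small_cup in the frame of square_tray between 0.001 and 0.009 m and ((x of carton in the frame of square_tray between -0.03 and 0.03 m and y of carton in the frame of square_tray between 0.016 and 0.06 m and x of small_cup in the frame of square_tray between -0.03 and 0.03 m and y of small_cup in the frame of square_tray between -0.058 and -0.018 m) or (x of carton in the frame of square_tray between -0.03 and 0.03 m and y of carton in the frame of square_tray between -0.06 and -0.016 m and x of small_cup in the frame of square_tray between -0.03 and 0.03 m and y of small_cup in the frame of square_tray between 0.018 and 0.058 m)) and distance of each of stout_bottle, large_cup from where it was at the start of the episode below 0.02 m); the robot touches nothing.
It fails at once if the stout bottle or the larger cup was moved from its place (more than 20 mm) or tipped over (distance of any of stout_bottle, large_cup from where it was at the start of the episode above 0.02 m or angle between any of stout_bottle, large_cup's own z axis and vertical above 0.5 rad).
It also fails if it takes over 112 s, if anything falls off the work surface, if the arm or the gripper's body presses on something with over 40 N, if the wrist force passes 120 N, or if a joint passes its speed limit or range.

### The arm

A 6-joint arm with a two-finger parallel gripper is mounted at the origin on the work surface. World frame = base frame: x ahead of the robot, y to its left, z up, the work surface at z = 0. Lengths are in m, angles in rad, forces in N, time in s.
With the tool pointing down it reaches from about 0.3 to 0.875 m from the base axis. Payload 6.4 kg.
Tool frame: the origin (TCP) lies at the very end of the fingers, on their centre line; the grasp point (between the pads) lies grip_depth behind it (grip_depth is the distance from the TCP to the grasp point, in m); x points along the fingers, y is the direction in which the jaws open and shut, and the axes are right-handed (so a half turn about x gives the same grasp; the last joint's range is limited). The gripper opens to 88 mm and grips with 3 to 60 N. Pads are 18 mm wide; open, the fingers measure 123 mm over their backs; the gripper's body (75 mm by 187 mm) begins 45 mm behind the grasp point.
Start: joints at [-0.206, 0.181, 1.607, -0, 1.354, -0.206], TCP at [0.575, 0, 0.239] pointing down, gripper open.
Joint ranges: [-2.99, 2.99], [-0.89, 2.07], [0.3, 2.58], [-1.14, 4.28], [0, 2.63], [-3.12, 3.12]. Speed limits (rad/s): [2.57, 2.57, 3.01, 3.14, 3.14, 3.14].

### API

Orientations are given as [roll, pitch, yaw] about the fixed x, y, z axes, in that order (R = Rz(yaw) Ry(pitch) Rx(roll)).
In Python, from rig import move_ptp, move_l, movej, release, close, pause, solve_ik, read_state, capture, camera_model, IKError, close_job, grip_depth gives the robot as it stands. Calls block until the motion is done:
- move_ptp(position, orientation): joint-space move of the TCP to a pose.
- move_l(position, frame=None, max_speed=0.15, force_limit=None): straight line of the TCP; frame=None keeps the orientation; max_speed is the mean speed in m/s. With force_limit (N) it stops when the force on the tool has changed by that much, and returns True; else False.
- movej(angles): joint-space move.
- release() and close(): open the fingers fully, or close them until they stop; the grip force is fixed at half the most.
- pause(seconds).
- solve_ik(position, orientation): joint angles nearest the present ones, or None.
- read_state(): the state.
- capture(name): name is "scene" or "side" or "wrist"; returns the picture (480x640x3 uint8, red, green, blue); there is no depth.
- camera_model(name): a dict with "vfov" (degrees; the focal length in pixels is half the picture's height over the tangent of half this angle, whatever the lens; pixels are square), "cx", "cy" (the principal point, pixels), "xyz" and "attitude" of the camera in the world; the wrist camera has in their place "mount" (4x4, takes a point from camera to tool coordinates, whose origin is the TCP and whose axes are the tool frame's). Camera axes: x right, y up, looking along -z (the intrinsics and any distortion apply to the point x, -y, -z); pixel columns grow to the right and rows downward; lengths in m; the calibration is good to about 2 mm. A picture is of the moment at which its call begins: read the wrist's pose just before it. camera_model takes no time and is no camera call.
A pose or a line that the arm cannot do raises IKError and nothing moves.
- close_job(): hands the job in, once; it reports no verdict.
The state is a dict: "time_s": time; "qpos": joint angles; "joint_vel": joint speeds; "tau": joint torques, N m; "position": TCP position; "orientation": TCP orientation; "contact_force": force on the tool from outside, world axes, zero at the start; "torque": the same for the moment, N m; "width": finger opening in m.
Only numpy, scipy, OpenCV 4.12 (cv2) and the standard library are available. Lean on these libraries where they do the work, as an engineer would, in place of code of your own. Each camera call takes 0.05 s, during which the arm holds its last target.

## Working session

There is one attempt and no reset: what is moved stays moved. The work goes in short steps, each a Python script; the robot and the scene stay as the last script left them, time stands still between calls to the robot, and variables do not carry over. Pictures are saved under pics/ and viewed, and the job is handed in when it is done.

```bash
ls; mkdir -p pics; python3 - <<'E'
from rig import *
import cv2
for n in ["scene","side","wrist"]:
    im=capture(n); cv2.imwrite(f"pics/{n}0.png",im[:,:,::-1])
    print(n,camera_model(n))
s=read_state();print(s,grip_depth)
E
```

```text
pics
scene {'vfov': 45.04603215840921, 'cx': 314.42108121913446, 'cy': 237.24206485493568, 'xyz': array([1.17100046, 0.69330907, 0.70978435]), 'attitude': array([9.60205361e-01, 1.58999391e-04, 2.37022463e+00])}
side {'vfov': 55.896646519367025, 'cx': 322.36369775269833, 'cy': 241.40824026727253, 'xyz': array([0.27260235, 0.64266958, 0.60221253]), 'attitude': array([ 0.87954539, -0.00443445, -2.83959221])}
wrist {'vfov': 70.73099254245781, 'cx': 320.32005479731686, 'cy': 235.14654587317415, 'mount': array([[ 1.61334019e-04,  2.97115343e-01, -9.54841582e-01,
        -1.45910706e-01],
       [ 9.99999984e-01, -1.20415095e-04,  1.31494948e-04,
         6.37998441e-04],
       [-7.59081729e-05, -9.54841588e-01, -2.97115358e-01,
        -7.81755610e-02],
       [ 0.00000000e+00,  0.00000000e+00,  0.00000000e+00,
         1.00000000e+00]])}
{'time_s': 0.15, 'qpos': array([-2.06306537e-01,  1.81355443e-01,  1.60776728e+00,  3.26514852e-06,
        1.35377919e+00, -2.06325005e-01]), 'joint_vel': array([ 0.00170374, -0.00258969, -0.00312538,  0.00013929, -0.00041547,
        0.00051672]), 'tau': array([ 2.17843895e-03, -4.34232402e+01, -3.42173409e+01,  7.02767819e-02,
        3.56537139e-02, -6.69761539e-05]), 'position': array([5.74599772e-01, 9.85225946e-05, 2.38030831e-01]), 'orientation': array([-1.77955603,  1.56948707,  2.93285072]), 'contact_force': array([-0.04992715, -0.27515028,  0.0555041 ]), 'torque': array([0.04805778, 0.00624974, 0.02615783]), 'width': 0.08801452020073526} 0.0187
```

View pics/scene0.png

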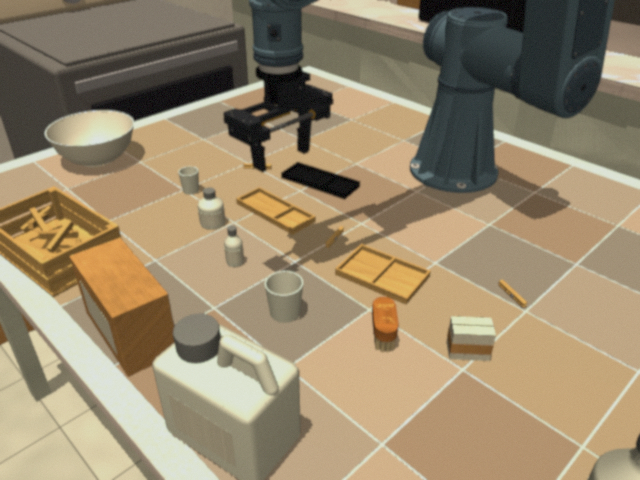

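View pics/side0.png

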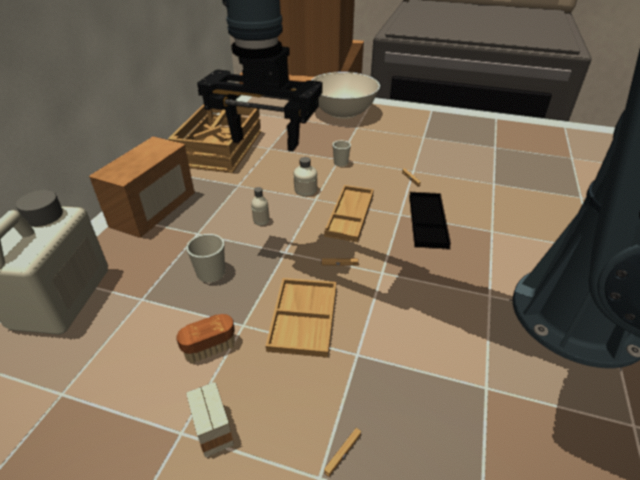

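View pics/wrist0.png

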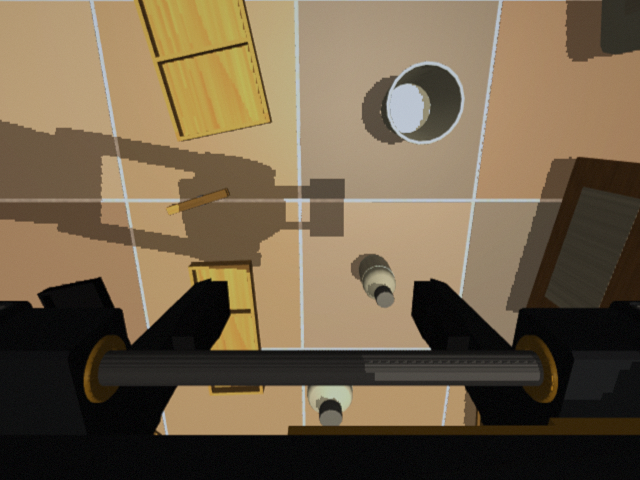

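```bash
cat > h.py <<'E'
import numpy as np, cv2
from scipy.spatial.transform import Rotation as Ro
from rig import *
def K(m):
    f=240/np.tan(np.radians(m['vfov'])/2); return f,m['cx'],m['cy']
def pose(name,st=None):
    m=camera_model(name)
    if 'xyz' in m: return Ro.from_euler('xyz',m['attitude']).as_matrix(),np.array(m['xyz'])
    R=Ro.from_euler('xyz',st['orientation']).as_matrix();M=m['mount']
    return R@M[:3,:3],R@M[:3,3]+st['position']
def ray(name,uv,z,st=None):
    f,cx,cy=K(camera_model(name));R,c=pose(name,st)
    d=R@np.array([(uv[0]-cx)/f,-(uv[1]-cy)/f,-1]); return c+d*(z-c[2])/d[2]
def proj(name,P,st=None):
    f,cx,cy=K(camera_model(name));R,c=pose(name,st)
    p=(np.atleast_2d(P)-c)@R; return np.c_[cx+f*p[:,0]/-p[:,2],cy-f*p[:,1]/-p[:,2]]
def shot(name,tag):
    st=read_state(); im=capture(name); cv2.imwrite(f'pics/{tag}.png',im[:,:,::-1])
    import pickle; pickle.dump(st,open(f'pics/{tag}.pkl','wb')); return st,im
def down(phi):
    # tool x down, tool y (jaw) at angle phi in the world xy
    x=np.array([0,0,-1.]);y=np.array([np.cos(phi),np.sin(phi),0]);z=np.cross(x,y)
    return Ro.from_matrix(np.c_[x,y,z]).as_euler('xyz')
E
python3 - <<'E'
from h import *
st=read_state();R=Ro.from_euler('xyz',st['orientation']).as_matrix();print(R.round(2)); print(pose('wrist',st)[1])
print('scene')
for n,uv,z in [('carton top',(471,329),.06),('brush top',(385,308),.05),('slim cap',(232,231),.085),('stout',(209,192),.085),('smallcup rim',(189,171),.055),('large rim',(284,281),.07),
 ('sq corners',(366,247),.016),('',(431,270),.016),('',(405,300),.005),('',(336,273),.005),('lt',(260,190),.016),('',(314,218),.016),('',(295,230),.01),('',(237,204),.01)]: print(n,ray('scene',uv,z).round(3))
print('side')
for n,uv,z in [('carton top',(207,407),.06),('brush top',(206,328),.05),('slim cap',(259,192),.085),('stout',(305,162),.085),('smallcup rim',(342,145),.055),('large rim',(206,241),.07),
 ('sq corners',(282,282),.016),('',(336,283),.016),('',(331,355),.005),('',(268,346),.005)]: print(n,ray('side',uv,z).round(3))
print('wrist')
for n,uv,z in [('large rim',(425,102),.07),('slim cap',(383,297),.085),('sq',(181,140),.016),('',(271,123),.016),('sqdiv',(160,61),.016),('',(248,44),.016),('lt',(190,262),.016),('',(251,262),.016),('',(263,391),.016),('',(212,391),.016),('stout cap',(330,413),.085)]: print(n,ray('wrist',uv,z,st).round(4))
E
```

```text
[[-0.  1.  0.]
 [ 0.  0. -1.]
 [-1. -0. -0.]]
[0.57542328 0.0782345  0.38396181]
scene
carton top [0.523 0.385 0.06 ]
brush top [0.574 0.25  0.05 ]
slim cap [ 0.647 -0.072  0.085]
stout [ 0.592 -0.223  0.085]
smallcup rim [ 0.541 -0.379  0.055]
large rim [0.664 0.096 0.07 ]
sq corners [0.429 0.081 0.016]
 [0.395 0.219 0.016]
 [0.49  0.232 0.005]
 [0.524 0.088 0.005]
lt [ 0.436 -0.247  0.016]
 [ 0.429 -0.071  0.016]
 [ 0.485 -0.072  0.01 ]
 [ 0.509 -0.243  0.01 ]
side
carton top [0.508 0.385 0.06 ]
brush top [0.578 0.261 0.05 ]
slim cap [ 0.629 -0.068  0.085]
stout [ 0.578 -0.213  0.085]
smallcup rim [ 0.534 -0.374  0.055]
large rim [0.667 0.092 0.07 ]
sq corners [0.517 0.099 0.016]
 [0.422 0.072 0.016]
 [0.387 0.219 0.005]
 [0.49  0.233 0.005]
wrist
large rim [0.6656 0.1014 0.07  ]
slim cap [ 0.6365 -0.0782  0.085 ]
sq [0.4288 0.0682 0.016 ]
 [0.5239 0.0852 0.016 ]
sqdiv [0.4173 0.143  0.016 ]
 [0.5048 0.1579 0.016 ]
lt [ 0.4226 -0.0691  0.016 ]
 [ 0.4939 -0.0691  0.016 ]
 [ 0.4987 -0.2534  0.016 ]
 [ 0.4308 -0.2534  0.016 ]
stout cap [ 0.5857 -0.2208  0.085 ]
```

```bash
python3 - <<'E'
from h import *
move_ptp([0.50,0.22,0.24],down(0)); shot('wrist','wA'); 
move_ptp([0.50,-0.25,0.24],down(0)); shot('wrist','wB'); print(read_state()['time_s'],read_state()['position'])
E
```

```text
2.8917 [ 0.50040727 -0.24898587  0.24003847]<sys>:0: UserWarning: Gimbal lock detected. Setting third angle to zero since it is not possible to uniquely determine all angles.
```

View pics/wA.png

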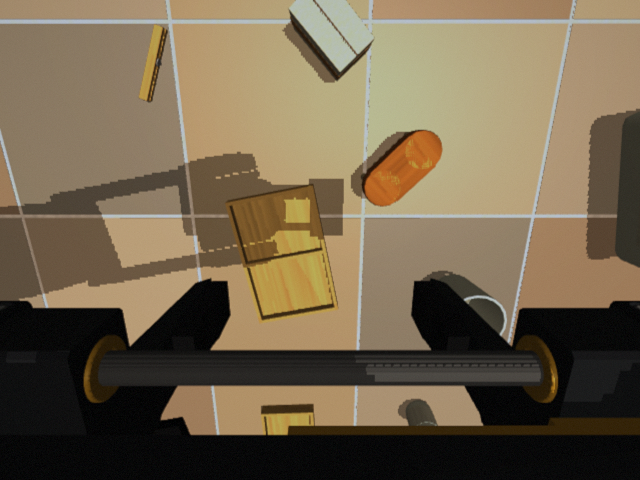

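View pics/wB.png

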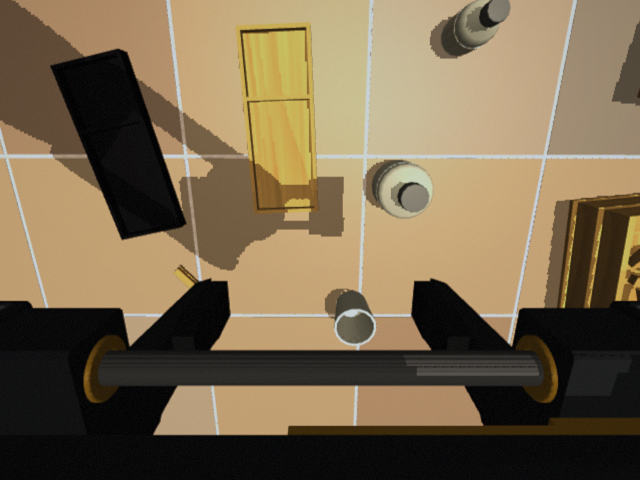

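```bash
python3 - <<'E'
import cv2,numpy as np
def crop(t,x,y,w,h,s,o):
    a=cv2.imread(f'pics/{t}.png')[y:y+h,x:x+w]; return cv2.resize(a,None,fx=s,fy=s,interpolation=cv2.INTER_NEAREST)
cv2.imwrite('pics/c1.png',np.hstack([crop('wA',215,175,135,150,4,0)]))
cv2.imwrite('pics/c2.png',crop('wA',280,0,180,210,2.8,0))
cv2.imwrite('pics/c3.png',crop('wB',225,10,110,210,2.8,0))
cv2.imwrite('pics/c4.png',crop('wB',320,0,200,350,1.7,0))
E
```

```text
(no output)
```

View pics/c1.png

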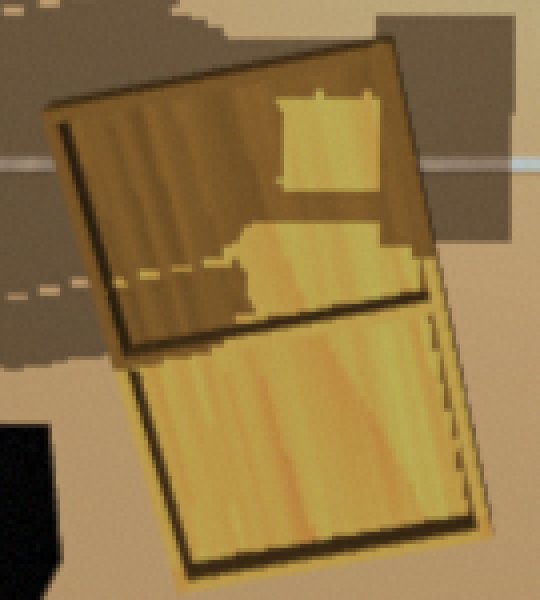

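View pics/c2.png

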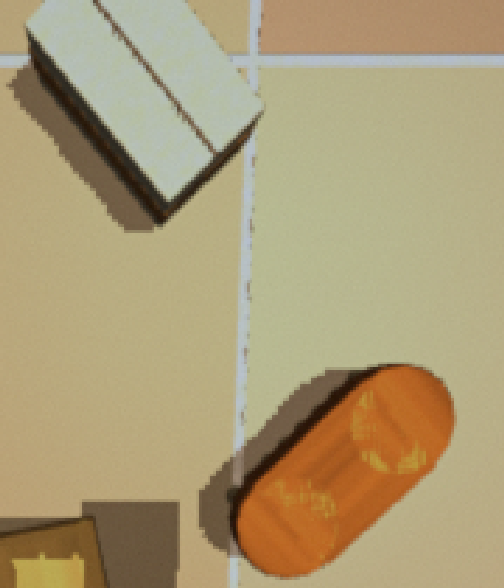

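View pics/c3.png

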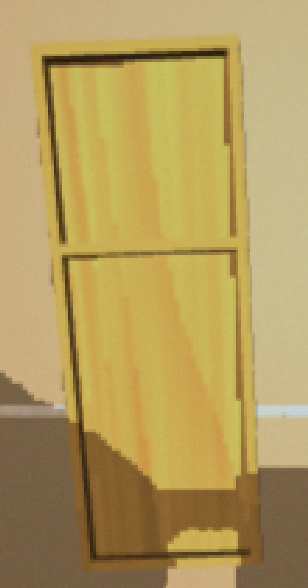

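View pics/c4.png

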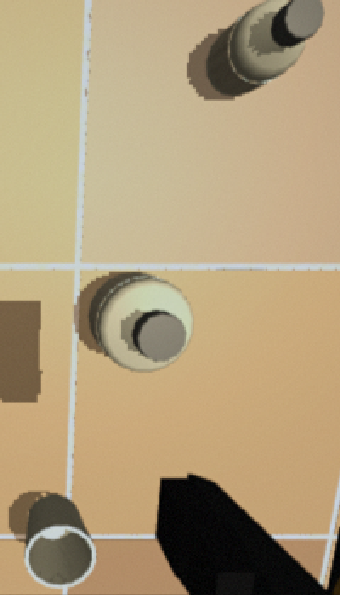

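```bash
cat > est.py <<'E'
from h import *; import pickle
from scipy.optimize import least_squares
A=pickle.load(open('pics/wA.pkl','rb'));B=pickle.load(open('pics/wB.pkl','rb'))
def fit(loc,uv,z,st,x0):
    W=np.array([ray('wrist',p,z,st)[:2] for p in uv]); loc=np.array(loc)
    T=lambda p:p[:2]+loc@np.array([[np.cos(p[2]),np.sin(p[2])],[-np.sin(p[2]),np.cos(p[2])]])
    r=least_squares(lambda p:(T(p)-W).ravel(),x0); return r.x.round(4),(T(r.x)-W).round(4).tolist()
if __name__=='__main__':
    c=lambda a,b:[[-a,b],[a,b],[a,-b],[-a,-b]]
    print('sq',fit(c(.05,.078),[(226.5,201.5),(313.5,184.3),(338,309.3),(260,323)],.016,A,[.45,.15,.2]))
    print('lt',fit(c(.036,.093),[(236.8,25.7),(309.6,22.9),(317.9,210.7),(255.7,212.1)],.016,B,[.45,-.15,0]))
    # carton: long axis from upper-left to lower-right in image
    print('ct',fit([[-.033,-.02],[.033,.02],[.033,-.02]],[(290,10.7),(373.9,37.9),(340,72.5)],.06,A,[.52,.38,-.9]))
    im=cv2.imread('pics/wA.png'); hsv=cv2.cvtColor(im,cv2.COLOR_BGR2HSV)
    m=cv2.inRange(hsv,(5,190,130),(14,255,255)); m[:110]=0;m[220:]=0;m[:,:350]=0;m[:,460:]=0
    cs,_=cv2.findContours(m,cv2.RETR_EXTERNAL,cv2.CHAIN_APPROX_NONE); k=max(cs,key=cv2.contourArea)[:,0]
    W=np.array([ray('wrist',p,.04,A)[:2] for p in k],np.float32); print('br',cv2.minAreaRect(W*1000))
    print('cup',ray('wrist',(355.9,327.6),.055,B)); print('slim',ray('wrist',(495.3,10.6),.085,B)); print('stout',ray('wrist',(414,197),.085,B))
E
python3 est.py
```

```text
sq (array([0.4599, 0.1541, 0.1894]), [[-0.0008, -0.0002], [0.0006, -0.0005], [0.0008, 0.0001], [-0.0005, 0.0005]])
lt (array([ 0.4594, -0.1662,  0.0409]), [[-0.0009, 0.0007], [0.0011, 0.0012], [0.001, -0.0003], [-0.0012, -0.0016]])
ct (array([ 0.5112,  0.3828, -0.8252]), [[-0.0017, 0.0009], [0.0013, -0.0003], [0.0004, -0.0005]])
br ((583.9182739257812, 259.64508056640625), (89.08829498291016, 40.28691101074219), 44.59918212890625)
cup [ 0.54088542 -0.38225195  0.055     ]
slim [ 0.63588777 -0.08277504  0.085     ]
stout [ 0.58522007 -0.22849148  0.085     ]
```

```bash
cat >> h.py <<'E'
import warnings; warnings.filterwarnings('ignore')
def ok(p,phi):
    return solve_ik(list(p),down(phi))
def bestphi(xy1,phi1,xy2,phi2,z1,z2):
    # same half-turn choice for pick and place; smallest joint excursions
    best=None; q0=read_state()['qpos']
    for k in (-np.pi,0,np.pi):
        a=[ok((*xy,z),p+k) for xy,p,z in ((xy1,phi1,z1),(xy1,phi1,.2),(xy2,phi2,z2),(xy2,phi2,.2))]
        if any(x is None for x in a): continue
        c=max(abs(x[5]) for x in a)
        if best is None or c<best[0]: best=(c,k)
    return best
def pick(xy,phi,z):
    release(); move_ptp([*xy,.2],down(phi)); h=move_l([*xy,z],max_speed=.12,force_limit=15)
    close(); s=read_state(); print('pick stop',h,'width',round(s['width'],4),'pos',s['position'].round(4))
    move_l([s['position'][0],s['position'][1],.2],max_speed=.2); s=read_state(); print('lifted width',round(s['width'],4),'F',s['contact_force'].round(1),'t',s['time_s'])
def place(xy,phi,z):
    move_ptp([*xy,.2],down(phi)); move_l([*xy,z+.02],max_speed=.15)
    h=move_l([*xy,z-.003],max_speed=.03,force_limit=5); s=read_state(); print('place stop',h,s['position'].round(4),s['width'])
    release(); pause(.2); move_l([*s['position'][:2],.22],max_speed=.2); print('t',read_state()['time_s'])
SQ=np.array([.4599,.1541,.1894]);LT=np.array([.4594,-.1662,.0409])
def loc(T,x,y):
    c,s=np.cos(T[2]),np.sin(T[2]); return np.array([T[0]+c*x-s*y,T[1]+s*x+c*y])
E
python3 - <<'E'
from h import *; import pickle
A=pickle.load(open('pics/wA.pkl','rb'));B=pickle.load(open('pics/wB.pkl','rb'))
print('box edge',ray('scene',(150,365),0),ray('scene',(75,295),0)); print('crate',ray('wrist',(555,310),0,B)); print('bowl',ray('side',(345,118),0.02),ray('side',(318,90),.05))
c=loc(LT,0,-.032); print(c, bestphi((.584,.26),.778+np.pi/2,c,LT[2]+np.pi,.02,.025), bestphi((.584,.26),.778-np.pi/2,c,LT[2],.02,.025))
c=loc(SQ,0,.038);print(c, bestphi((.511,.383),-.825+np.pi/2,c,SQ[2]+np.pi/2,.02,.025))
c=loc(LT,0,.059);print(c, bestphi((.636,-.080),-.78,c,LT[2],.0245,.03))
c=loc(SQ,0,-.038);print(c, bestphi((.541,-.382),0,c,SQ[2],.022,.027))
E
```

```text
box edge [9.08275256e-01 3.93983171e-02 1.11022302e-16] [ 0.91680092 -0.21129285  0.        ]
crate [ 0.80220706 -0.39123337  0.        ]
bowl [ 0.58791208 -0.60749875  0.02      ] [ 0.70926909 -0.72007691  0.05      ]
[ 0.46070844 -0.19817324] (np.float64(1.0263218311176647), -3.141592653589793) (np.float64(1.0263218311176647), 0)
[0.45274575 0.19142046] (np.float64(1.6021972810379368), 0)
[ 0.45698757 -0.10724934] (np.float64(0.5250842540018308), 0)
[0.46705425 0.11677954] (np.float64(0.7936320022708445), 0)
```

```bash
python3 - <<'E'
from h import *
pick((.584,.26),.778-np.pi/2,.02)
shot('side','s1')
place(loc(LT,-.002,-.032),LT[2],.025)
shot('wrist','w1')
E
```

```text
pick stop False width 0.0399 pos [0.584 0.26  0.02 ]
lifted width 0.0397 F [ 0.3  0.3 -1.4] t 8.4667
place stop True [ 0.4584 -0.1981  0.0248] 0.03994482651132235
t 14.2417
```

View pics/w1.png

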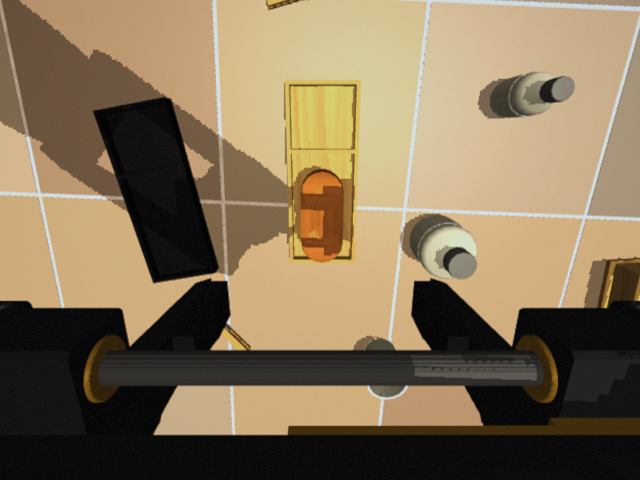

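The brush sits in the long compartment (322,215), standing between its walls, and the place height was as expected. Next are the slim bottle and the carton.

```bash
python3 - <<'E'
from h import *
st=read_state(); print('slim again',ray('wrist',(557,89),.085,st), 'brush ends',[ray('wrist',p,.055,st).round(4) for p in ((322,170),(322,261))])
pick((.636,-.080),-.78,.0245)
place(loc(LT,0,.059),LT[2],.030)
pick((.511,.383),-.825+np.pi/2,.02)
place(loc(SQ,0,.038),SQ[2]+np.pi/2,.025)
shot('wrist','w2'); shot('side','s2')
E
```

```text
slim again [ 0.633556   -0.08194054  0.085     ] brush ends [array([ 0.4574, -0.1535,  0.055 ]), array([ 0.4612, -0.2416,  0.055 ])]
pick stop False width 0.0355 pos [ 0.6362 -0.0801  0.0246]
lifted width 0.035 F [-0.3 -0.3 -1.3] t 19.0667
place stop True [ 0.4569 -0.1072  0.0294] 0.035003152074178846
t 24.0167
pick stop False width 0.0398 pos [0.5109 0.383  0.02  ]
lifted width 0.0398 F [ 0.4  0.4 -1.1] t 29.5083
place stop True [0.4524 0.1914 0.0248] 0.04010831496628919
t 34.6833
```

View pics/w2.png

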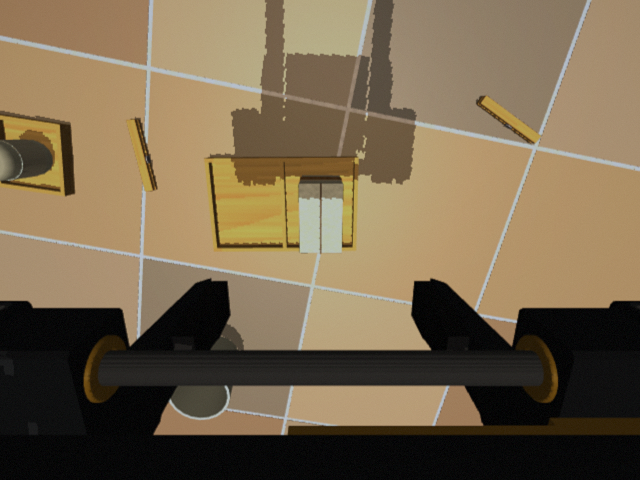

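View pics/s2.png

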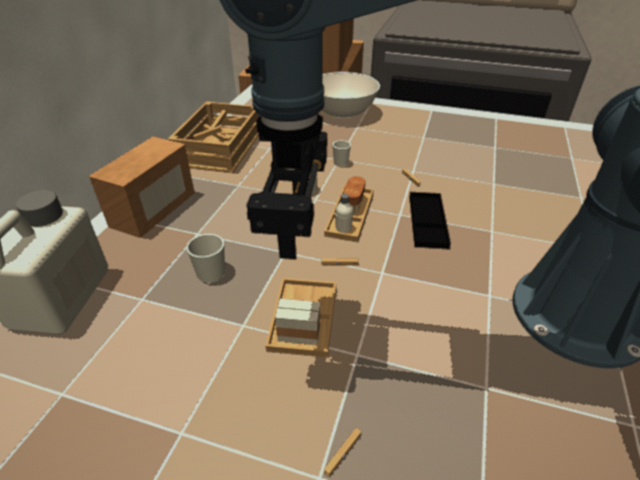

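Carton in the upper compartment (320,215 in the wrist picture), bottle standing in the short one (345,215 in the side picture). Now the cup.

```bash
python3 - <<'E'
from h import *
pick((.541,-.382),0,.022)
place(loc(SQ,0,-.038),SQ[2],.027)
move_ptp([.5,.02,.32],down(0)); shot('wrist','w3')
movej([-0.9,-.2,1.6,0,1.35,-.2]); shot('scene','v3'); shot('side','s3');print(read_state()['time_s'])
E
```

```text
pick stop False width 0.0444 pos [ 0.5409 -0.382   0.022 ]
lifted width 0.0446 F [-0.  -0.  -1.1] t 40.4917
place stop True [0.4667 0.1167 0.0268] 0.04496836934273133
t 46.225
48.5
```

View pics/w3.png

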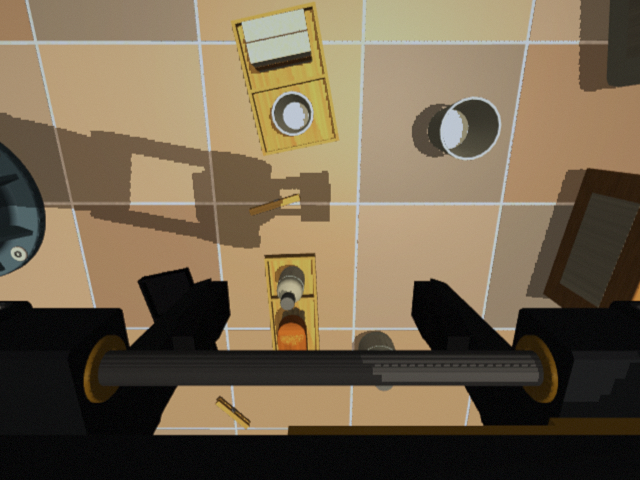

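View pics/v3.png

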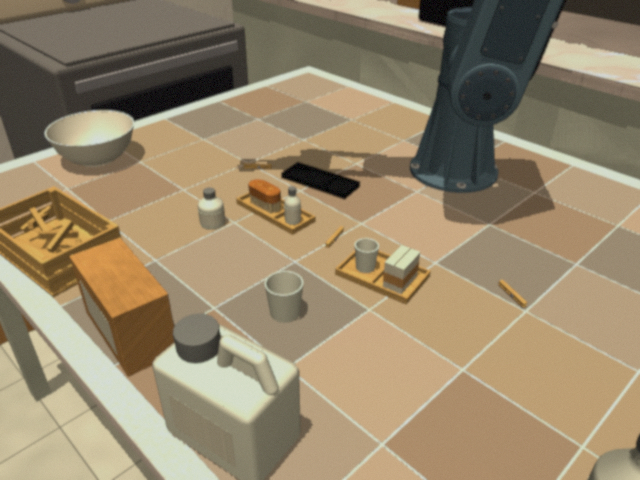

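View pics/s3.png

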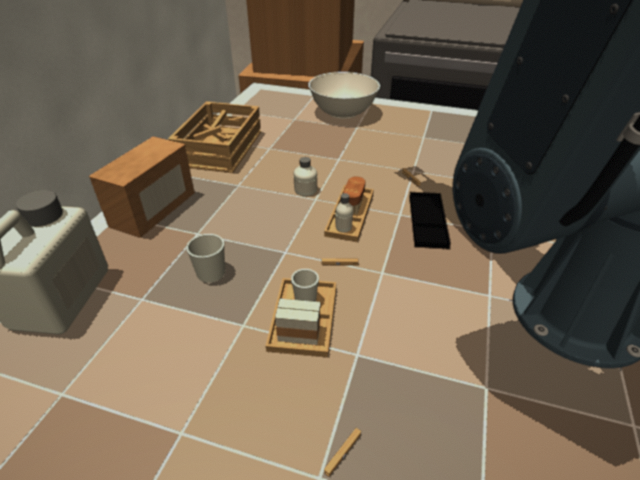

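```bash
python3 - <<'E'
from h import *
im=cv2.imread('pics/v3.png')
pts=[(loc(LT,-.002,-.032),.055),(loc(LT,0,.059),.09),(loc(SQ,0,.038),.065),(loc(SQ,0,-.038),.06)]
for p,z in pts:
    u=proj('scene',[*p,z])[0]; cv2.circle(im,tuple(int(round(a)) for a in u),1,(255,0,0),-1)
for pts2 in [[loc(LT,-.002+a,-.032+b) for a,b in((-.02,-.045),(.02,-.045),(.02,.045),(-.02,.045))]]:
    cv2.polylines(im,[proj('scene',[[*p,.055] for p in pts2]).round().astype(int)],True,(0,255,0))
cv2.imwrite('pics/z.png',cv2.resize(im[165:310,225:440],None,fx=3.6,fy=3.6,interpolation=cv2.INTER_NEAREST))
E
```

```text
(no output)
```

View pics/z.png

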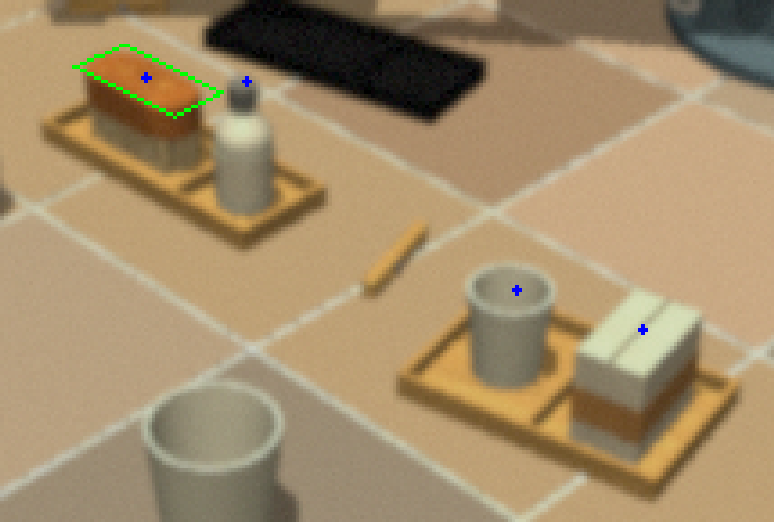

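The enlarged scene view shows all four things upright and inside their compartments. The predicted tops agree with the picture to about 2 px. The stout bottle (210,210) and large cup (284,296) are at the same pixels as at the start.

```bash
python3 -c "
from rig import *
print(close_job())"
```

```text
the job is handed in; nothing more can be done
None
```

Both kits are made up and the job is handed in; about 48.5 s of the 112 s had been used at the last check before hand-in.

- **Stain kit:** the brush is in the long compartment of the long tray, and the slim bottle is in the short one.
- **Wash kit:** the carton is in the +y compartment of the squarer tray, and the small cup is in the −y one.

In my last scene and side pictures, all four things stood upright inside their compartments. Each one also made floor contact within 1 mm of the height I expected. The predicted tops agreed with the picture to about 2 px (a few mm), in line with the calibration error and my pixel readings. The stout bottle and the large cup looked unmoved, and no check failed.

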